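Crack open the sealed fastener dry keeper and hold it to vent

ROBOT

A 6-joint arm with a two-finger parallel gripper is mounted at the origin on the work surface. World frame = base frame: x ahead of the robot, y to its left, z up, the work surface at z = 0. Lengths are in m, angles in rad, forces in N, time in s.
With the tool pointing down it reaches from about 0.35 to 0.925 m from the base axis. Payload 6.4 kg.
Tool frame: the origin (TCP) lies between the finger pads; the fingertips stand 11 mm ahead of it and the grasp point (between the pads) lies 8 mm behind it; z points along the fingers, y is the line along which they close (so a half turn about z gives the same grasp; the last joint's range is limited). The gripper opens to 85 mm and grips with 20 to 120 N. Pads are 22 mm wide; open, the fingers measure 114 mm over their backs; the gripper's body (76 mm by 85 mm) begins 54 mm behind the grasp point. The pads swing forward as they close: fully open they stand 13 mm farther back than shut.
Start: joints at [-1.312, 0.245, 1.558, -0, 1.339, -0.174], TCP at [0.273, -0.59, 0.242] pointing down, gripper open.
Joint ranges: [-3.13, 3.13], [-1.02, 2.26], [0.13, 2.54], [-0.95, 4.09], [0.21, 2.88], [-2.74, 2.74]. Speed limits (rad/s): [2.57, 2.57, 3.14, 3.14, 3.14, 3.14].

INTERFACE

Orientations are given as a 3x3 rotation matrix whose columns are the frame's x, y, z axes.
In Python, from station import monitor, vision, manip gives the robot as it stands. The module is installed in compiled form; this text tells all that it offers.
- The arm moves only by the tool play_rows, never from a script. Its argument "commands" is one flat list of numbers, 7 for each row, row after row: the shift along the tool's x, y, z in units of 0.6 m (1.0 is 0.6 m), then the turn, a rotation vector about the tool's x, y, z in units of 1.5 rad (1.0 is 1.5 rad), then the opening, from -1 (shut) to 1 (fully open). A call has 1 to 8 rows; each row is the pose to reach, as a shift and turn from the pose commanded when the call began, along the tool's axes at that moment; what a row does not reach only later rows make up. A row lasts 1/12 s, in which the tool goes at most 41.7 mm and 7.16 degrees, less where a joint would pass 70% of its speed; a pose out of reach is approached as far as the arm can. A call with a number of a shift or a turn outside -1 to 1 is refused whole. A call with a gripper value outside its range is refused whole. The fingers move at their own pace and stop on an object; "squeeze" is the grip in N (left out, the last holds). Time passes only in rows, so rows that repeat a pose let the fingers close. It gives the time, the measured TCP pose, the force, the opening and the grip force at its end, in the units of the state.
- monitor.get_obs(): the state, without advancing time (a new reading comes with each control period).
- vision.camera(name): name is "side" or "top"; returns the picture (400x640x3 uint8, red, green, blue); there is no depth.
- vision.calibration(name): a dict with "intrinsics" (3x3 intrinsics, pixels), "origin" and "attitude" of the camera in the world. Camera axes: x right, y down, z forward; pixel columns grow to the right and rows downward; lengths in m; the calibration is good to about 2 mm. A picture is of the moment at which its call begins. calibration takes no time and is no camera call.
- manip.sign_off(): hands the job in; it is judged then, once.
The state is a dict: "clock": time; "joint_positions": joint angles; "dq": joint speeds; "joint_efforts": joint torques, N m; "tool_pos": TCP position; "tcp_rot": TCP orientation; "ft_force": force on the tool from outside, world axes, zero at the start; "wrist_torque": the same for the moment, N m; "width": finger opening in m; "grip_force": force on a finger pad.
Only numpy, scipy, OpenCV 4.12 (cv2) and the standard library are available. Lean on these libraries where they do the work, as an engineer would, in place of code of your own. Each camera call takes 0.05 s, during which the arm holds its last target. There are 200 camera calls.

TASK

Unlock the dry keeper: turn the clamp knob counter-clockwise until it is loose and draw the hold-down carriage fully back off the lid. Then take the lid by its pull tab, break it free of its tacky seal without letting it fly open, and keep holding it slightly open, the front edge about 15 mm up, so that the keeper can vent: the program finishes while the gripper is still holding the lid there. Leave the puck, the tweezers rest and the spacer block where they are.

Things in the scene. Friction and masses are not known exactly. Their poses are not given: they have to be found in the camera images.
- keeper: Dry keeper fixed to the bench: black base plate 250 x 132 x 8 mm with a black canister 120 x 120 mm, shut by a flat aluminium lid (top 70 mm above the bench). Origin: on the bench under the canister's centre. Its x axis points from the hold-down carriage (front, -x) to the lid's hinge (back, +x), z up. Base plate from x -172 to +78 mm, y +-66 mm. Place and yaw vary; it cannot move.
- clamp_knob (a joint): Angle (rad) of the black clamp knob on the carriage: upright bar grip 46 mm long, 12 thick, top 110 mm above the bench, carriage top under it 76 mm. 0 (tight): bar along the keeper's x; grows counter-clockwise from above to a stop at 1.5 (loose, bar across). Starts at 0 to 0.3, stays where left, turns with 0.1 N m. Below 0.85 it locks the carriage, above 1.0 the carriage is free.
- knob_grip (a point): Point on the clamp knob's axis at the height to grip its bar, 100 mm above the bench. Rides with the carriage; its x axis lies along the bar.
- hold_down (a joint): Travel (m) of the steel hold-down carriage (block 40 x 44 mm in front of the canister) along the keeper's -x, away from the lid. 0: its tongue (30 mm wide, top 80 mm above the bench) reaches 16 mm over the lid's front edge and keeps it shut; 0.035: fully back at its stop, clear of the lid. With the knob loose it slides with 2 N, e.g. pulled by the knob, and stays where left.
- lid (a joint): Opening (rad) of the lid: 0 shut, grows as the front edge rises, 1.3 mm per 0.01 rad, stop at 0.6. Lid 124 x 124 x 8 mm, 0.3 kg. A tacky seal holds it shut: 10 to 22 N up at the tab starts it; the pull needed falls fast, to about half at 0.02 rad and to the lid's weight (2 N at the tab) past 0.06 rad. Let go, it falls shut.
- cover: The moving aluminium lid with its pull tab. Origin on the middle of the hinge line, 66 mm above the bench; x points backwards along the lid (the keeper's x when shut), z up out of the lid. The plate reaches from x -128 to -4 mm.
- pull_grip (a point): Grip point of the lid's pull tab: upright flat tab 28 mm wide along the keeper's y, 14 mm thick along x, 34 mm high on the lid. The point is on its centre line, 11 mm below its top, when shut 93 mm above the bench, 94 mm in front of the hinge line and 80 mm behind the knob's axis. Gripped across its 28 mm width it can pivot between the pads as the lid swings.
- lid_hinge (a point): Middle of the lid's hinge line, which runs along the keeper's y axis, 66 mm above the bench, 62 mm behind the canister's centre. Fixed.
- puck: Bystander: a loose black fixture puck, 72 mm across, 22 mm high, with two silver bolts standing in it (40 mm high in all). Origin under its centre.
- tweezers_rest: Bystander: a loose white ceramic tweezers rest, 30 x 70 x 17 mm, with steel tweezers on it (130 mm long along its y). Origin under its centre.
- spacer: Bystander: a loose amber spacer block 40 x 30 x 20 mm. Origin under its centre.

How it is judged:
On the way, in this order (a step that is already met when the one before it is completed fails the run):
1. the clamp knob is turned loose (value of joint clamp_knob above 1 rad), for 0.1 s.
2. the hold-down is drawn back off the lid, the lid still shut (value of joint hold_down above 0.025 m and value of joint lid below 0.02 rad), for 0.1 s.
3. the lid is broken free of its seal (value of joint lid above 0.06 rad), for 0.2 s.
At the end, for the whole second after the job is handed in: The gripper holds the lid (at least 1 N of finger contact) steady at 0.062 to 0.185 rad (front edge 8 to 24 mm up, moving less than 0.05 rad/s), with the hold-down at least 22 mm back (value of joint lid between 0.062 and 0.185 rad and velocity of joint lid between -0.05 and 0.05 rad/s and contact force between the fingers and cover above 1 N and value of joint hold_down above 0.022 m); the arm keeps its last pose, push and grip.
It fails at once if the lid flew open (front edge more than about 45 mm up) (value of joint lid above 0.36 rad).
It fails at once if the puck was disturbed (distance of puck from where it was at the start of the episode above 0.02 m).
It fails at once if the tweezers rest was disturbed (distance of tweezers_rest from where it was at the start of the episode above 0.02 m).
It fails at once if the spacer block was disturbed (distance of spacer from where it was at the start of the episode above 0.02 m).
It also fails if it takes over 45 s, if anything falls off the work surface, if the arm or the gripper's body presses on something with over 40 N, if the wrist force passes 120 N, or if a joint passes its speed limit or range.

## Working session

There is one attempt and no reset: what is moved stays moved. The work goes in short steps, Python scripts to look and compute and a tool call to move; the robot and the scene stay as the last step left them, time stands still between calls to the robot, and variables do not carry over. Pictures are saved under pics/ and viewed, at most 10 in all, crops included, and the job is handed in when it is done.

Besides the shell and the picture viewer there is one more tool, called after "Emit:" by a JSON object that holds its "name" and its "arguments", one argument or row to a line. play_rows: Moves the arm, as the interface text tells. Shifts and turns lie within -1 to 1; 1 stands for 0.6 m of shift or 1.5 rad of turn. Its arguments: {"type":"object","properties":{"commands":{"type":"array"},"squeeze":{"type":"number"}},"required":["commands"]}

```bash
mkdir -p pics; python3 - <<'E'
from station import monitor, vision, manip
import cv2, numpy as np
np.set_printoptions(precision=4,suppress=True)
for n in("top","side"):
    im=vision.camera(n); cv2.imwrite(f"pics/{n}0.png",im[...,::-1]); c=vision.calibration(n); print(n,c)
o=monitor.get_obs();print(o)
E
```

```text
top {'intrinsics': array([[388.1116,   0.    , 312.4253],
       [  0.    , 388.1116, 194.0584],
       [  0.    ,   0.    ,   1.    ]]), 'origin': array([0.6127, 0.0397, 0.9881]), 'attitude': array([[-0.0079, -0.9989,  0.0458],
       [-1.    ,  0.0082,  0.0051],
       [-0.0054, -0.0458, -0.9989]])}
side {'intrinsics': array([[399.7309,   0.    , 318.2042],
       [  0.    , 399.7309, 193.0112],
       [  0.    ,   0.    ,   1.    ]]), 'origin': array([ 0.5612, -0.5158,  0.7404]), 'attitude': array([[ 0.9873, -0.1297,  0.092 ],
       [-0.1577, -0.7267,  0.6686],
       [-0.0199, -0.6746, -0.7379]])}
{'clock': 0.1, 'joint_positions': array([-1.3121,  0.2457,  1.5589, -0.    ,  1.3387, -0.1741]), 'dq': array([-0.001 , -0.0008, -0.0018, -0.0017,  0.0007,  0.0002]), 'joint_efforts': array([  0.0001, -43.0681, -32.7125,  -0.0002,   0.0029,   0.    ]), 'tool_pos': array([ 0.2725, -0.5896,  0.2413]), 'tcp_rot': array([[ 0.9078,  0.4194, -0.0005],
       [ 0.4194, -0.9078,  0.0017],
       [ 0.0003, -0.0018, -1.    ]]), 'ft_force': array([ 0.3559, -0.3164, -0.25  ]), 'wrist_torque': array([-0.0235,  0.0373,  0.0121]), 'grip_force': 0.0, 'width': 0.08513857749460998}
```

View pics/top0.png

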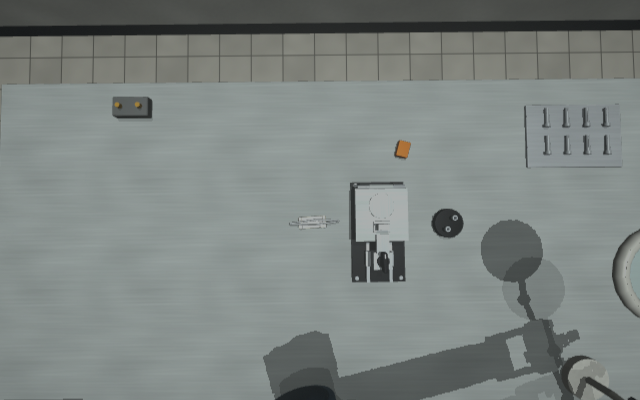

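View pics/side0.png

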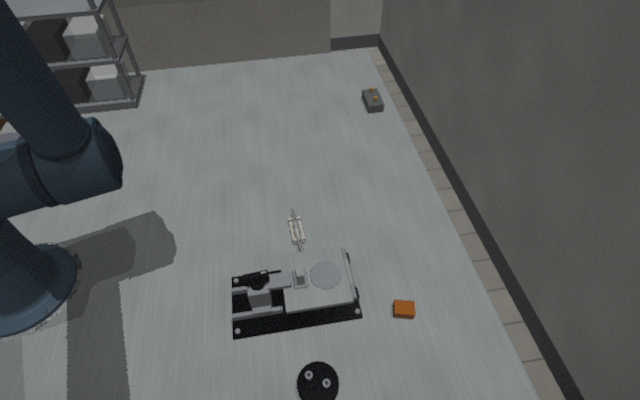

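The top view shows the keeper with its lid at about (381,214) and the knob at (383,262), with the front facing the robot. The puck is at (447,223), the tweezers at (313,222) and the spacer at (402,149). In the side view the knob is at (258,280), the tab at (300,278) and the lid at (318,280). Next I'll measure the lid corners and knob closely.

```bash
cat > h.py <<'E'
import numpy as np, cv2
from station import monitor, vision
np.set_printoptions(precision=4,suppress=True)
def ray(n,uv,z):
    c=vision.calibration(n); d=c["attitude"]@np.linalg.inv(c["intrinsics"])@np.r_[uv,1.]
    o=c["origin"]; return (o+d*(z-o[2])/d[2])[:2]
def proj(n,p):
    c=vision.calibration(n); q=c["intrinsics"]@(c["attitude"].T@(np.asarray(p)-c["origin"])); return q[:2]/q[2]
E
python3 - <<'E'
from h import *
a=cv2.imread("pics/top0.png"); b=cv2.imread("pics/side0.png")
A=cv2.resize(a[175:290,340:420],None,fx=5,fy=5,interpolation=cv2.INTER_CUBIC)
B=cv2.resize(b[240:345,225:370],None,fx=5,fy=5,interpolation=cv2.INTER_CUBIC)[:575]
B=cv2.resize(b[240:345,225:370],None,fx=2.75,fy=5.476,interpolation=cv2.INTER_CUBIC)
cv2.imwrite("pics/c0.png",np.hstack([A,B[:575]]))
# base-plate dark mask in top, lid bright
g=cv2.cvtColor(a,cv2.COLOR_BGR2GRAY)
roi=np.zeros_like(g); roi[175:290,340:420]=1
m=((g>185)&(roi>0)).astype(np.uint8)
print(np.percentile(g[190:240,358:405],[10,50,90]), np.percentile(g[175:290,412:420],[10,50,90]))
d=((g<70)&(roi>0)).astype(np.uint8)
cs,_=cv2.findContours(d,0,2)
for c in cs:
    if cv2.contourArea(c)>30: print(cv2.minAreaRect(c),cv2.boxPoints(cv2.minAreaRect(c)).tolist())
E
```

```text
[167.9 173.  174. ] [146. 148. 151.]
((398.28546142578125, 260.9918212890625), (38.32720947265625, 11.652387619018555), 88.36341857910156) [[391.9143371582031, 242.00241088867188], [403.5619812011719, 241.66964721679688], [404.6565856933594, 279.9812316894531], [393.0089416503906, 280.3139953613281]]
((378.77227783203125, 260.57373046875), (39.33698654174805, 18.53377342224121), 88.45184326171875) [[368.9774169921875, 241.16278076171875], [387.50439453125, 240.66204833984375], [388.567138671875, 279.98468017578125], [370.0401611328125, 280.48541259765625]]
((357.7069091796875, 231.86297607421875), (98.09761047363281, 14.047767639160156), 88.49256896972656) [[349.3951416015625, 183.0159149169922], [363.43804931640625, 182.64637756347656], [366.0186767578125, 280.71002197265625], [351.97576904296875, 281.07958984375]]
```

View pics/c0.png

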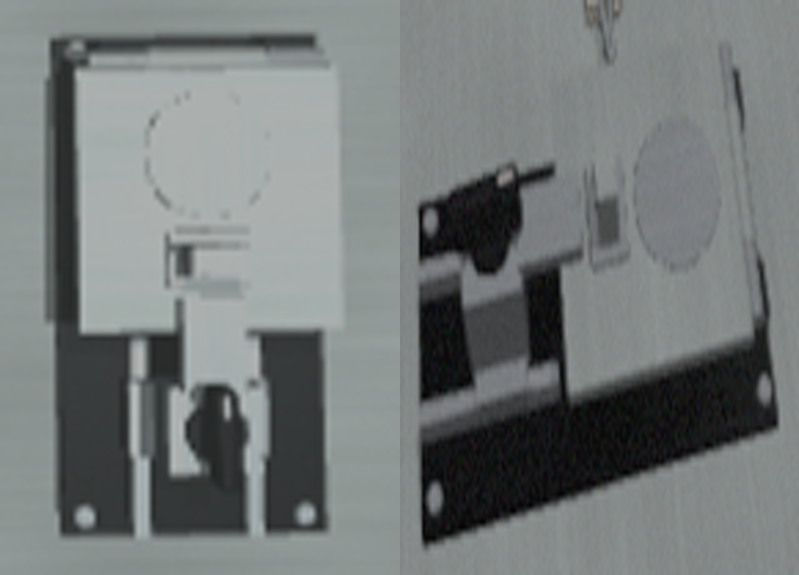

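The zoomed crop shows the lid corners in the top view at about (355,188.4), (407.4,188.4), (356,241.4) and (408.6,240.6). The base plate corners are at (352.4,282), (405.6,281.2), (350.4,182.6) and (402.8,182.6). The tab is near (381,226) and the knob bar is slightly rotated at (383,263).

```bash
cat > fit.py <<'E'
from h import *
L=[((355,188.4),(62-4,62)),((407.4,188.4),(58,-62)),((356,241.4),(-66,62)),((408.6,240.6),(-66,-62))]
P=[((352.4,282),(-172,66)),((405.6,281.2),(-172,-66)),((350.4,182.6),(78,66)),((402.8,182.6),(78,-66))]
src=np.array([q for _,q in L+P])/1e3
dst=np.array([ray("top",u,.07) for u,_ in L]+[ray("top",u,.008) for u,_ in P])
s0,d0=src.mean(0),dst.mean(0)
z=lambda v:v[:,0]+1j*v[:,1]
k=(np.conj(z(src-s0))*z(dst-d0)).sum()/(abs(z(src-s0))**2).sum()
yaw=np.angle(k); R=np.array([[np.cos(yaw),-np.sin(yaw)],[np.sin(yaw),np.cos(yaw)]])
t=d0-R@s0
if __name__=="__main__":
    print("yaw",yaw,"scale",abs(k),"t",t); print(dst-(src@R.T+t))
    K=R@[-.112,0]+t; T=R@[-.032,0]+t; print("knob",K,"tab",T)
    for n in("top","side"): print(n,"knobtop",proj(n,[*K,.11]),"tabtop",proj(n,[*T,.104]))
    for u in((228/2.75+225-400/2.75,0),): pass
E
python3 fit.py
```

```text
yaw 0.005351709116819371 scale 0.9968622884376431 t [ 0.6086 -0.1188]
[[ 0.0011 -0.0001]
 [-0.0005 -0.0001]
 [ 0.0002 -0.0002]
 [ 0.0005  0.0001]
 [ 0.0005  0.0001]
 [ 0.0008 -0.0008]
 [-0.0003  0.0007]
 [-0.0022  0.0003]]
knob [ 0.4966 -0.1194] tab [ 0.5766 -0.1189]
top knobtop [385.8237 263.0654] tabtop [384.5642 227.2158]
side knobtop [255.4254 273.3732] tabtop [299.3596 268.4526]
```

```bash
cat > go.py <<'E'
import sys
from fit import *
from scipy.spatial.transform import Rotation as Ro
def go(p,phi):
    o=monitor.get_obs(); c,s=np.cos(phi),np.sin(phi)
    Rt=np.array([[c,s,0],[s,-c,0],[0,0,-1.]])
    r=Ro.from_matrix(o["tcp_rot"].T@Rt).as_rotvec()/1.5
    print("cmd",o["tcp_rot"].T@(np.array(p)-o["tool_pos"])/.6,r)
    print(o["clock"],o["tool_pos"],o["ft_force"],o["grip_force"],o["width"],o["joint_positions"])
if __name__=="__main__":
    a=[float(v) for v in sys.argv[1:]]  # keeper x,y, world z, phi rel. keeper
    go([*(R@a[:2]+t),a[2]],a[3]+yaw)
E
python3 go.py -.112 0 .17 .15
```

```text
cmd [ 0.6678 -0.5546  0.12  ] [-0.0012 -0.      0.185 ]
0.1 [ 0.2725 -0.5896  0.2413] [ 0.3559 -0.3164 -0.25  ] 0.0 0.08513857749460998 [-1.3121  0.2457  1.5589 -0.      1.3387 -0.1741]
```

Emit:
{"name": "play_rows", "arguments": {
  "commands": [0.668, -0.555, 0.06, 0, 0, 0.185, 1, 0.668, -0.555, 0.06, 0, 0, 0.185, 1, 0.668, -0.555, 0.06, 0, 0, 0.185, 1, 0.668, -0.555, 0.06, 0, 0, 0.185, 1, 0.668, -0.555, 0.06, 0, 0, 0.185, 1, 0.668, -0.555, 0.06, 0, 0, 0.185, 1, 0.668, -0.555, 0.06, 0, 0, 0.185, 1, 0.668, -0.555, 0.06, 0, 0, 0.185, 1]
}}

```text
clock: 0.77
tool_pos: [0.4159, -0.2878, 0.2188]
tcp_rot: [[0.988, 0.154, -0.0], [0.154, -0.988, 0.0], [-0.0, -0.0, -1.0]]
ft_force: [-0.1, -0.5, -0.6]
width: 0.085
grip_force: 0.0
```

```bash
python3 go.py -.112 0 .17 .15
```

```text
cmd [ 0.1762 -0.2566  0.0815] [-0.0003  0.0001 -0.0004]
0.7667 [ 0.4159 -0.2878  0.2188] [-0.1261 -0.5244 -0.5994] 0.0 0.08497415822065453 [-0.8299 -0.0744  1.9429  0.0001  1.2736  0.5861]
```

Emit:
{"name": "play_rows", "arguments": {
  "commands": [0.176, -0.257, 0.06, 0, 0, 0, 1, 0.176, -0.257, 0.06, 0, 0, 0, 1, 0.176, -0.257, 0.06, 0, 0, 0, 1, 0.176, -0.257, 0.06, 0, 0, 0, 1, 0.176, -0.257, 0.06, 0, 0, 0, 1, 0.176, -0.257, 0.06, 0, 0, 0, 1, 0.176, -0.257, 0.06, 0, 0, 0, 1, 0.176, -0.257, 0.06, 0, 0, 0, 1]
}}

```text
clock: 1.43
tool_pos: [0.496, -0.1216, 0.1833]
tcp_rot: [[0.988, 0.155, -0.0], [0.155, -0.988, -0.0], [-0.0, 0.0, -1.0]]
ft_force: [-0.0, -0.2, 0.6]
width: 0.0855
grip_force: 0.0
```

```bash
python3 go.py -.112 0 .095 .15; python3 - <<'E'
from h import *
a=vision.camera("top")[...,::-1];b=vision.camera("side")[...,::-1]
A=cv2.resize(a[170:300,320:450],None,fx=4,fy=4)[:500,:400]
B=cv2.resize(b[225:350,215:315],None,fx=4,fy=4)
cv2.imwrite("pics/c1.png",np.hstack([A[:500],B[:500]]))
E
```

```text
cmd [ 0.0016 -0.0036  0.1471] [ 0.0002  0.0002 -0.    ]
1.4333 [ 0.496  -0.1216  0.1833] [-0.0261 -0.1689  0.5752] 0.0 0.08546438960409361 [-0.4625 -0.0204  1.9598 -0.0004  1.2022  0.9531]
```

View pics/c1.png

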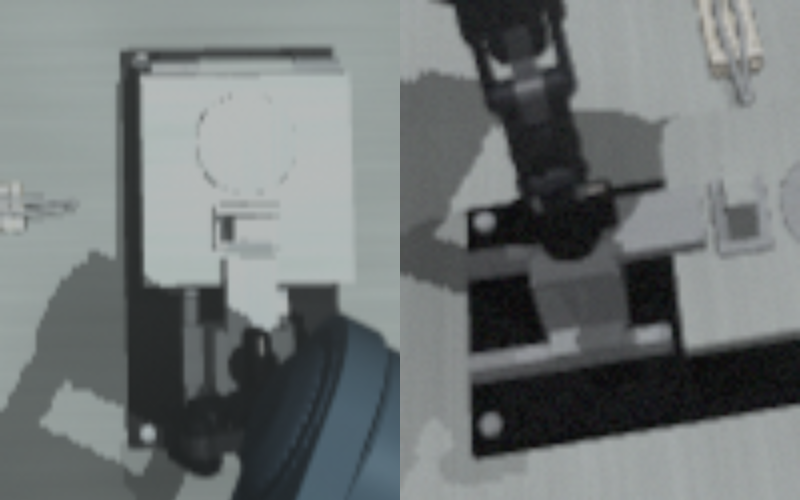

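The gripper is above the knob, whose black bar is visible at (250,355) in the crop. Both fingers clear it, so I'll go down and grip.

Emit:
{"name": "play_rows", "arguments": {
  "commands": [0.002, -0.003, 0.06, 0, 0, 0, 1, 0.002, -0.003, 0.12, 0, 0, 0, 1, 0.002, -0.003, 0.147, 0, 0, 0, 1, 0.002, -0.003, 0.147, 0, 0, 0, 0, 0.002, -0.003, 0.147, 0, 0, 0, -0.5, 0.002, -0.003, 0.147, 0, 0, 0, -1, 0.002, -0.003, 0.147, 0, 0, 0, -1, 0.002, -0.003, 0.147, 0, 0, 0, -1],
  "squeeze": 40
}}

```text
clock: 2.2
tool_pos: [0.4983, -0.12, 0.097]
tcp_rot: [[0.988, 0.154, 0.003], [0.154, -0.988, -0.002], [0.003, 0.002, -1.0]]
ft_force: [-0.1, -0.1, -0.1]
width: 0.0255
grip_force: 0.0
```

Emit:
{"name": "play_rows", "arguments": {
  "commands": [0, 0, 0, 0, 0, 0, -1, 0, 0, 0, 0, 0, 0, -1, 0, 0, 0, 0, 0, 0, -1, 0, 0, 0, 0, 0, 0, -1]
}}

```text
clock: 2.53
tool_pos: [0.4976, -0.1189, 0.0967]
tcp_rot: [[0.988, 0.155, 0.001], [0.155, -0.988, 0.001], [0.001, -0.0, -1.0]]
ft_force: [-2.6, 3.2, 6.8]
width: 0.0113
grip_force: 40.5
```

```bash
python3 go.py -.112 0 .095 1.4
```

```text
cmd [-0.0018  0.0005  0.0028] [ 0.0001 -0.0007 -0.8335]
2.5333 [ 0.4976 -0.1189  0.0967] [-2.6025  3.159   6.8109] 40.46560049057007 0.011286336486961378 [-0.4569  0.1107  2.0038  0.001   1.0267  0.9582]
```

Emit:
{"name": "play_rows", "arguments": {
  "commands": [0, 0, 0, 0, 0, -0.08, -1, 0, 0, 0, 0, 0, -0.16, -1, 0, 0, 0, 0, 0, -0.24, -1, 0, 0, 0, 0, 0, -0.32, -1, 0, 0, 0, 0, 0, -0.4, -1, 0, 0, 0, 0, 0, -0.48, -1, 0, 0, 0, 0, 0, -0.56, -1, 0, 0, 0, 0, 0, -0.56, -1]
}}

```text
clock: 3.2
tool_pos: [0.4969, -0.1181, 0.0966]
tcp_rot: [[0.541, 0.841, -0.002], [0.841, -0.541, 0.002], [0.001, -0.003, -1.0]]
ft_force: [-5.4, 7.3, 11.1]
width: 0.0113
grip_force: 40.5
```

Emit:
{"name": "play_rows", "arguments": {
  "commands": [0, 0, 0, 0, 0, -0.08, -1, 0, 0, 0, 0, 0, -0.16, -1, 0, 0, 0, 0, 0, -0.24, -1, 0, 0, 0, 0, 0, -0.27, -1, 0, 0, 0, 0, 0, -0.27, -1, 0, 0, 0, 0, 0, -0.27, -1, 0, 0, 0, 0, 0, -0.27, -1]
}}

```text
clock: 3.78
tool_pos: [0.4965, -0.1179, 0.0966]
tcp_rot: [[0.169, 0.986, -0.003], [0.986, -0.169, 0.003], [0.002, -0.003, -1.0]]
ft_force: [-8.2, 6.2, 12.8]
width: 0.0112
grip_force: 40.7
```

```bash
python3 go.py -.1465 0 .095 1.4
```

```text
cmd [-0.0124 -0.056   0.0028] [-0.0022 -0.0015 -0.0029]
3.7833 [ 0.4965 -0.1179  0.0966] [-8.2014  6.22   12.7734] 40.72844982147217 0.011234466922936948 [-0.4563  0.11    2.0047  0.0014  1.0307 -0.2873]
```

Emit:
{"name": "play_rows", "arguments": {
  "commands": [-0.002, -0.012, 0, 0, 0, 0, -1, -0.004, -0.024, 0, 0, 0, 0, -1, -0.006, -0.036, 0, 0, 0, 0, -1, -0.008, -0.048, 0, 0, 0, 0, -1, -0.0103, -0.058, 0, 0, 0, 0, -1, -0.0103, -0.058, 0, 0, 0, 0, -1, -0.0103, -0.058, 0, 0, 0, 0, -1]
}}

```text
clock: 4.37
tool_pos: [0.4621, -0.1181, 0.0966]
tcp_rot: [[0.17, 0.985, 0.001], [0.985, -0.17, 0.003], [0.003, 0.0, -1.0]]
ft_force: [-2.2, 7.1, 9.1]
width: 0.0111
grip_force: 40.9
```

```bash
python3 go.py -.1465 0 .095 1.4;  python3 - <<'E'
from h import *
a=vision.camera("top")[...,::-1];b=vision.camera("side")[...,::-1]
A=cv2.resize(a[170:295,330:430],None,fx=4,fy=4)
B=cv2.resize(b[225:350,215:315],None,fx=4,fy=4)
cv2.imwrite("pics/c2.png",np.hstack([A[:500],B[:500]]))
E
```

```text
cmd [-0.0023  0.0005  0.0027] [ 0.0001 -0.0019 -0.0034]
4.3667 [ 0.4621 -0.1181  0.0966] [-2.1575  7.1408  9.1308] 40.90439736843109 0.011050870226971819 [-0.4901  0.0304  2.0894  0.0032  1.0225 -0.3212]
```

View pics/c2.png

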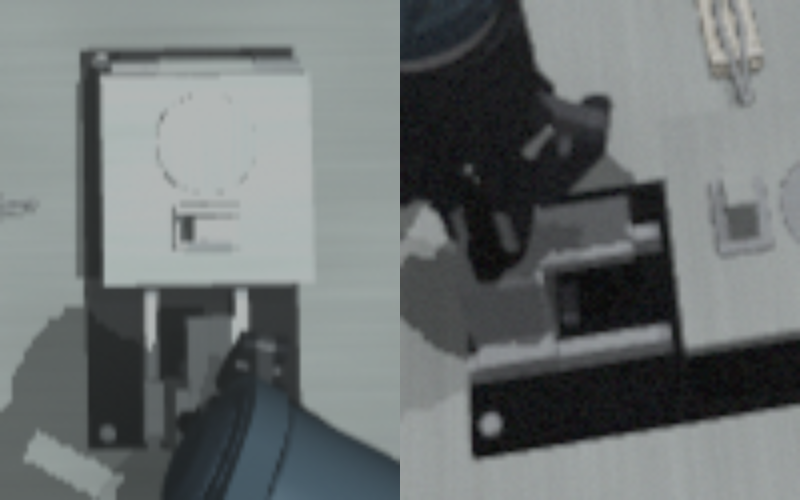

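The carriage is fully back: the tongue is clear of the lid's front edge, and the tab at (207,228) in the top crop is unchanged. Releasing and rising next.

Emit:
{"name": "play_rows", "arguments": {
  "commands": [0, 0, 0, 0, 0, 0, 0, 0, 0, 0, 0, 0, 0, 0, 0, 0, 0, 0, 0, 0, 0, 0, 0, 0, 0, 0, 0, 0, 0, 0, -0.06, 0, 0, 0, 0, 0, 0, -0.12, 0, 0, 0, 0.5, 0, 0, -0.14, 0, 0, 0.08, 1, 0, 0, -0.14, 0, 0, 0.16, 1]
}}

```text
clock: 5.13
tool_pos: [0.4641, -0.1208, 0.1836]
tcp_rot: [[0.404, 0.915, 0.007], [0.915, -0.404, -0.004], [-0.001, 0.008, -1.0]]
ft_force: [0.5, -1.4, -0.7]
width: 0.0771
grip_force: 0.0
```

```bash
python3 go.py -.032 0.0005 .15 0
```

```text
cmd [0.0795 0.1694 0.0574] [ 0.0053 -0.0028  0.7661]
5.1333 [ 0.4641 -0.1208  0.1836] [ 0.4711 -1.3746 -0.6525] 0.0 0.07705896443855145 [-0.4916 -0.1048  2.0393 -0.0001  1.1987 -0.0753]
```

Emit:
{"name": "play_rows", "arguments": {
  "commands": [0.08, 0.169, 0.02, 0, 0, 0.766, 1, 0.08, 0.169, 0.02, 0, 0, 0.766, 1, 0.08, 0.169, 0.02, 0, 0, 0.766, 1, 0.08, 0.169, 0.02, 0, 0, 0.766, 1, 0.08, 0.169, 0.02, 0, 0, 0.766, 1, 0.08, 0.169, 0.02, 0, 0, 0.766, 1, 0.08, 0.169, 0.02, 0, 0, 0.766, 1, 0.08, 0.169, 0.02, 0, 0, 0.766, 1]
}}

```text
clock: 5.8
tool_pos: [0.5738, -0.116, 0.1667]
tcp_rot: [[0.988, 0.153, -0.001], [0.153, -0.988, 0.0], [-0.001, -0.0, -1.0]]
ft_force: [-0.1, -0.3, 0.4]
width: 0.0852
grip_force: 0.0
```

```bash
python3 go.py -.032 0.0005 .15 0
```

```text
cmd [0.004  0.0047 0.0279] [-0.0001  0.0004  0.0991]
5.8 [ 0.5738 -0.116   0.1667] [-0.0657 -0.3406  0.4434] 0.0 0.08521995036739256 [-0.393   0.1757  1.7839 -0.0001  1.1825  1.0239]
```

Emit:
{"name": "play_rows", "arguments": {
  "commands": [0.004, 0.004, 0, 0, 0, 0.099, 1, 0.004, 0.004, 0, 0, 0, 0.099, 1, 0.004, 0.004, 0, 0, 0, 0.099, 1, 0.004, 0.004, 0, 0, 0, 0.099, 1]
}}

```text
clock: 6.13
tool_pos: [0.5765, -0.1179, 0.1669]
tcp_rot: [[1.0, 0.014, -0.0], [0.014, -1.0, 0.0], [-0.0, -0.0, -1.0]]
ft_force: [-0.4, 0.2, -0.1]
width: 0.0854
grip_force: 0.0
```

```bash
python3 go.py -.032 0.0005 .087 0; python3 - <<'E'
from h import *
b=vision.camera("side")[...,::-1]
cv2.imwrite("pics/c3.png",cv2.resize(b[210:350,230:370],None,fx=4,fy=4))
E
```

```text
cmd [0.0002 0.0009 0.1332] [-0.0001  0.0002  0.0059]
6.1333 [ 0.5765 -0.1179  0.1669] [-0.3733  0.1723 -0.0733] 0.0 0.08539802605344354 [-0.3943  0.182   1.7762 -0.      1.1837  1.1624]
```

View pics/c3.png

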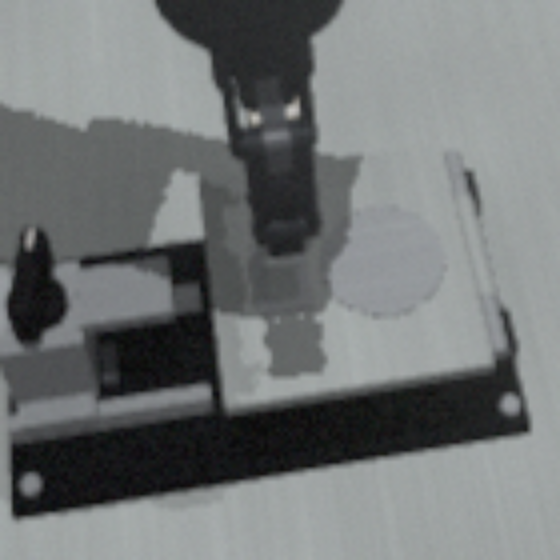

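The picture shows the knob turned across at (35,290), the carriage back, and the gripper in line over the tab at about (285,280). Descending and gripping.

Emit:
{"name": "play_rows", "arguments": {
  "commands": [0, 0.001, 0.05, 0, 0, 0.006, 1, 0, 0.001, 0.1, 0, 0, 0.006, 1, 0, 0.001, 0.133, 0, 0, 0.006, 1, 0, 0.001, 0.133, 0, 0, 0.006, 1, 0, 0.001, 0.133, 0, 0, 0.006, 0, 0, 0.001, 0.133, 0, 0, 0.006, -0.5, 0, 0.001, 0.133, 0, 0, 0.006, -1, 0, 0.001, 0.133, 0, 0, 0.006, -1],
  "squeeze": 80
}}

```text
clock: 6.85
tool_pos: [0.5779, -0.1189, 0.0893]
tcp_rot: [[1.0, 0.003, 0.003], [0.003, -1.0, -0.001], [0.003, 0.001, -1.0]]
ft_force: [0.5, -0.4, 0.4]
width: 0.0387
grip_force: 0.0
```

Emit:
{"name": "play_rows", "arguments": {
  "commands": [0, 0, 0, 0, 0, 0, -1, 0, 0, 0, 0, 0, 0, -1, 0, 0, 0, 0, 0, 0, -1, 0, 0, 0, 0, 0, 0, -1]
}}

```text
clock: 7.18
tool_pos: [0.5775, -0.1187, 0.0891]
tcp_rot: [[1.0, 0.003, 0.002], [0.003, -1.0, -0.001], [0.002, 0.001, -1.0]]
ft_force: [-2.1, 1.3, 6.8]
width: 0.0265
grip_force: 78.7
```

Emit:
{"name": "play_rows", "arguments": {
  "commands": [0, 0, -0.001, 0, 0, 0, -1, 0, 0, -0.002, 0, 0, 0, -1, 0.001, 0, -0.003, 0, 0, 0, -1, 0.001, 0, -0.004, 0, 0, 0, -1, 0.001, 0, -0.005, 0, 0, 0, -1, 0.002, 0, -0.006, 0, 0, 0, -1, 0.002, 0, -0.007, 0, 0, 0, -1, 0.002, 0, -0.007, 0, 0, 0, -1]
}}

```text
clock: 7.85
tool_pos: [0.5776, -0.1187, 0.0897]
tcp_rot: [[1.0, 0.003, 0.0], [0.003, -1.0, -0.0], [0.0, 0.0, -1.0]]
ft_force: [7.1, -2.9, -11.8]
width: 0.0266
grip_force: 79.5
```

Emit:
{"name": "play_rows", "arguments": {
  "commands": [0, 0, -0.001, 0, 0, 0, -1, 0, 0, -0.001, 0, 0, 0, -1, 0.001, 0, -0.002, 0, 0, 0, -1, 0.001, 0, -0.002, 0, 0, 0, -1, 0.001, 0, -0.003, 0, 0, 0, -1, 0.001, 0, -0.003, 0, 0, 0, -1, 0.001, 0, -0.004, 0, 0, 0, -1, 0.001, 0, -0.004, 0, 0, 0, -1]
}}

```text
clock: 8.52
tool_pos: [0.5777, -0.1187, 0.0901]
tcp_rot: [[1.0, 0.002, -0.0], [0.002, -1.0, -0.0], [-0.0, 0.0, -1.0]]
ft_force: [12.1, -4.6, -22.4]
width: 0.0262
grip_force: 80.2
```

Emit:
{"name": "play_rows", "arguments": {
  "commands": [0, 0, -0.001, 0, 0, 0, -1, 0, 0, -0.001, 0, 0, 0, -1, 0, 0, -0.002, 0, 0, 0, -1, 0, 0, -0.002, 0, 0, 0, -1, 0, 0, -0.003, 0, 0, 0, -1, 0, 0, -0.003, 0, 0, 0, -1]
}}

```text
clock: 9.02
tool_pos: [0.5777, -0.1186, 0.0904]
tcp_rot: [[1.0, 0.002, 0.001], [0.002, -1.0, -0.0], [0.001, 0.0, -1.0]]
ft_force: [18.2, -5.9, -33.5]
width: 0.0262
grip_force: 80.8
```

```bash
python3 - <<'E'
from h import *
o=monitor.get_obs(); print(o)
b=vision.camera("side")[...,::-1]
cv2.imwrite("pics/c4.png",cv2.resize(b[210:350,230:370],None,fx=4,fy=4))
E
```

```text
{'clock': 9.0167, 'joint_positions': array([-0.3946,  0.289 ,  1.8066, -0.0002,  1.0452,  1.1739]), 'dq': array([-0.0002,  0.0008, -0.0007, -0.0006,  0.0005, -0.0013]), 'joint_efforts': array([  1.7022, -55.5753, -31.6039,   0.0004,   4.468 ,   0.0763]), 'tool_pos': array([ 0.5777, -0.1186,  0.0904]), 'tcp_rot': array([[ 1.    ,  0.0024,  0.0007],
       [ 0.0024, -1.    , -0.0004],
       [ 0.0007,  0.0004, -1.    ]]), 'ft_force': array([ 18.1747,  -5.9356, -33.5062]), 'wrist_torque': array([-1.1784, -2.6488,  0.1329]), 'grip_force': 80.75472593307495, 'width': 0.02621794878379783}
```

View pics/c4.png

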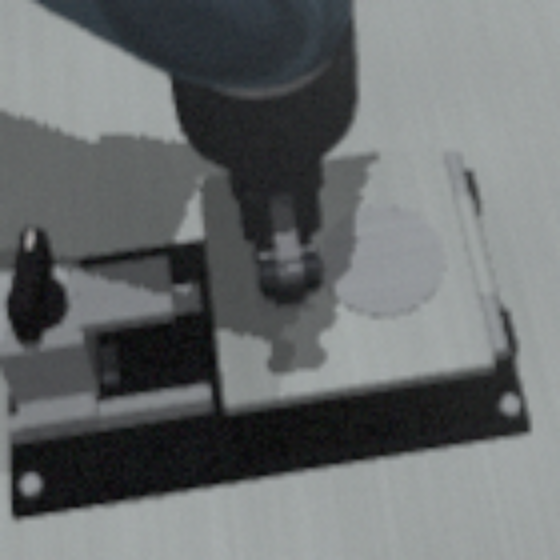

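The lid still looks shut with the front seam unchanged at (230,410), and the grip is sound. The tool is being pushed in +x, so I'll ease that way along the arc while lifting slightly more.

Emit:
{"name": "play_rows", "arguments": {
  "commands": [0.001, 0, 0, 0, 0, 0, -1, 0.002, 0, 0, 0, 0, 0, -1, 0.003, 0, 0, 0, 0, 0, -1, 0.004, 0, 0, 0, 0, 0, -1, 0.004, 0, 0, 0, 0, 0, -1]
}}

```text
clock: 9.48
tool_pos: [0.5777, -0.1187, 0.0903]
tcp_rot: [[1.0, 0.003, -0.007], [0.003, -1.0, 0.0], [-0.007, -0.0, -1.0]]
ft_force: [7.4, -6.4, -24.0]
width: 0.0263
grip_force: 82.0
```

Emit:
{"name": "play_rows", "arguments": {
  "commands": [0.001, 0, -0.001, 0, 0, 0, -1, 0.001, 0, -0.002, 0, 0, 0, -1, 0.002, 0, -0.003, 0, 0, 0, -1, 0.002, 0, -0.004, 0, 0, 0, -1, 0.002, 0, -0.004, 0, 0, 0, -1]
}}

```text
clock: 9.9
tool_pos: [0.5778, -0.1186, 0.0906]
tcp_rot: [[1.0, 0.003, -0.008], [0.003, -1.0, 0.0], [-0.008, -0.0, -1.0]]
ft_force: [9.1, -9.9, -33.8]
width: 0.0264
grip_force: 80.8
```

Emit:
{"name": "play_rows", "arguments": {
  "commands": [0, 0.001, -0.001, 0, 0, 0, -1, 0, 0.001, -0.002, 0, 0, 0, -1, 0, 0.001, -0.002, 0, 0, 0, -1, 0, 0.001, -0.002, 0, 0, 0, -1],
  "squeeze": 110
}}

```text
clock: 10.23
tool_pos: [0.5778, -0.1186, 0.0908]
tcp_rot: [[1.0, 0.003, -0.008], [0.003, -1.0, 0.001], [-0.008, -0.001, -1.0]]
ft_force: [12.8, -7.5, -38.8]
width: 0.0258
grip_force: 110.6
```

```bash
python3 - <<'E'
from h import *
o=monitor.get_obs(); print(o["ft_force"],o["wrist_torque"],o["tool_pos"],o["width"])
a=cv2.imread("pics/side0.png").astype(int);b=vision.camera("side")[...,::-1].astype(int)
# front-lid-edge shift: profile along column region near corner (287,312)
for u in (290,300,310,320,330): print(u,a[300:322,u].mean(1).astype(int),b[300:322,u].mean(1).astype(int),sep="\n")
E
```

```text
[ 12.8126  -7.465  -38.7696] [-1.4886 -1.9195  0.0191] [ 0.5778 -0.1186  0.0908] 0.02581514406521735
290
[134 133 134 132 134 134 133 136 136 132 135 110  70  55  16  18  11  19
  13  11  10  16]
[139 137 137 135 138 139 140 138 141 140 126 100  71  38  17  26  14  10
  11  13  10  12]
300
[134 136 137 136 135 136 135 136 137 114  77  59  30  10  16  22  10  18
  20  14  18  17]
[ 80  81  80  80 119 143 143 150 151 130  84  60  13  17  22  14  18  22
  11  23  15  13]
310
[133 135 134 134 135 137 135 124  90  65  41  19  12  20  22  17  12  14
  18  13  13  18]
[101 133 161 162 160 161 159 142 101  72  39  16  15  19  19  21  17  16
  10  15  15  21]
320
[143 139 143 143 143 140 113  74  56  15  22  18  14  14  20  15  19  24
  17  10  21  19]
[169 165 166 168 168 156 118  75  48  19  22  25  27  18  22  24  15  19
  24  26  11  29]
330
[138 138 137 138 122  86  60  39  17  17  25  21  20  10  20  13  11  10
  24  21  19  19]
[161 165 165 165 136  91  68  29  30  28  24  30  22  28  27  24  24  22
  25  25  30  28]
```

The tool is pulling about 39 N while the pads resist the pivot. I'll pitch the tool with the lid's swing in small steps.

Emit:
{"name": "play_rows", "arguments": {
  "commands": [0, 0, 0, 0, -0.01, 0, -1, 0, 0, 0, 0, -0.02, 0, -1, 0, 0, 0, 0, -0.03, 0, -1, 0, 0, 0, 0, -0.03, 0, -1],
  "squeeze": 80
}}

```text
clock: 10.62
tool_pos: [0.5795, -0.1187, 0.096]
tcp_rot: [[0.999, 0.003, -0.053], [0.003, -1.0, 0.001], [-0.053, -0.001, -0.999]]
ft_force: [0.4, -2.7, -12.1]
width: 0.0257
grip_force: 114.3
```

```bash
python3 - <<'E'
from h import *
o=monitor.get_obs(); print(o["ft_force"],o["wrist_torque"],o["tool_pos"],o["tcp_rot"],o["joint_positions"])
E
```

```text
[  0.4498  -2.7123 -12.1394] [-0.5887  0.3993 -0.014 ] [ 0.5795 -0.1187  0.096 ] [[ 0.9986  0.0032 -0.0527]
 [ 0.0033 -1.      0.0013]
 [-0.0527 -0.0014 -0.9986]] [-0.3858  0.3113  1.7669 -0.0208  1.1129  1.1915]
```

The seal has broken and the rise is about 7 mm. I'll follow up gently.

Emit:
{"name": "play_rows", "arguments": {
  "commands": [0, 0, 0, 0, 0, 0, -1, 0, 0, -0.001, 0, 0, 0, -1, 0.001, 0, -0.002, 0, -0.01, 0, -1, 0.001, 0, -0.003, 0, -0.02, 0, -1, 0.001, 0, -0.003, 0, -0.02, 0, -1, 0.001, 0, -0.003, 0, -0.02, 0, -1]
}}

```text
clock: 11.12
tool_pos: [0.5809, -0.1187, 0.0999]
tcp_rot: [[0.997, 0.003, -0.08], [0.003, -1.0, 0.001], [-0.08, -0.001, -0.997]]
ft_force: [-3.0, -3.3, -17.2]
width: 0.0259
grip_force: 113.6
```

```bash
python3 - <<'E'
from h import *
from fit import R,t
o=monitor.get_obs(); print(o["ft_force"],o["wrist_torque"],o["tool_pos"],o["tcp_rot"][:,2])
b=vision.camera("side")[...,::-1]
cv2.imwrite("pics/c5.png",cv2.resize(b[240:350,230:370],None,fx=5,fy=5))
for th in (0,.06,.09,.12,.15,.18):
    c,s=np.cos(th),np.sin(th); x,z=-.128,.004
    p=R@[.062+c*x+s*z,-.062]+t; print(th,proj("side",[*p,.066-s*x+c*z]))
E
```

```text
[ -2.9529  -3.2758 -17.246 ] [-0.6836  1.4458  0.0632] [ 0.5809 -0.1187  0.0999] [-0.0799  0.0008 -0.9968]
0 [286.1536 310.9416]
0.06 [286.0757 308.9292]
0.09 [286.1336 307.899 ]
0.12 [286.257 306.854]
0.15 [286.4465 305.795 ]
0.18 [286.7028 304.7229]
```

View pics/c5.png

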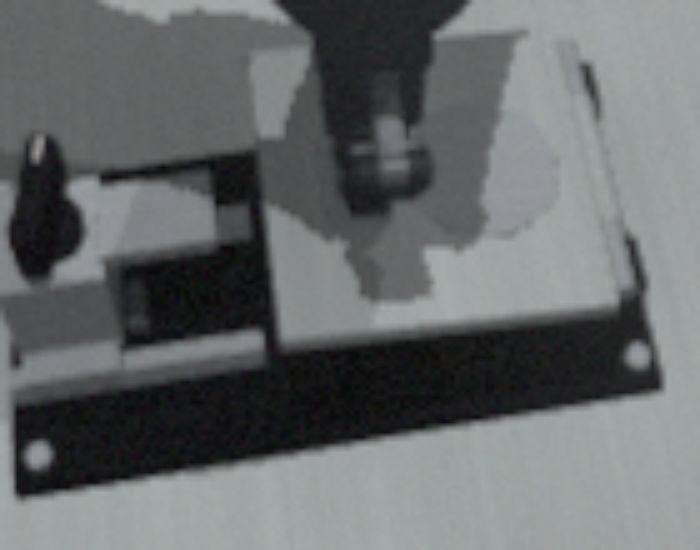

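The lid is visibly open: its front corner is now near crop (278,350), about 3 px higher than when shut. Checking the angle by edge profile, and that it is steady.

Emit:
{"name": "play_rows", "arguments": {
  "commands": [0, 0, 0, 0, 0, 0, -1, 0, 0, 0, 0, 0, 0, -1, 0, 0, 0, 0, 0, 0, -1, 0, 0, 0, 0, 0, 0, -1, 0, 0, 0, 0, 0, 0, -1, 0, 0, 0, 0, 0, 0, -1, 0, 0, 0, 0, 0, 0, -1, 0, 0, 0, 0, 0, 0, -1]
}}

```text
clock: 11.83
tool_pos: [0.581, -0.1187, 0.1]
tcp_rot: [[0.997, 0.003, -0.079], [0.003, -1.0, 0.001], [-0.079, -0.001, -0.997]]
ft_force: [-5.0, -3.7, -18.0]
width: 0.0259
grip_force: 113.5
```

```bash
python3 - <<'E'
from h import *
from fit import R,t
o=monitor.get_obs(); print(o["ft_force"],o["tool_pos"],o["tcp_rot"][:,2],o["clock"])
a=cv2.imread("pics/side0.png").astype(float);b=vision.camera("side")[...,::-1].astype(float)
def e(im,u):
    p=im[290:325,u].mean(1); h=np.median(p[4:11])
    i=np.argmax(p[8:]<75)+8; return 290+i-1+(p[i-1]-75)/(p[i-1]-p[i])
def q(th,x,z=.001):
    c,s=np.cos(th),np.sin(th); p=R@[.062+c*x+s*z,-.062]+t; return proj("side",[*p,.066-s*x+c*z])
for u in (288,290,295,300,310,320,330):
    x=min(np.linspace(-.128,-.004,200),key=lambda x:abs(q(0,x)[0]-u))
    sh=e(a,u)-e(b,u); th=min(np.linspace(0,.3,301),key=lambda th:abs(np.interp(u,[q(th,x)[0],q(th,x+.01)[0]],[q(th,x)[1],q(th,x+.01)[1]])-q(0,x)[1]+sh))
    print(u,sh,th)
E
```

```text
[ -4.9896  -3.6973 -18.0257] [ 0.581  -0.1187  0.1   ] [-0.0793  0.0007 -0.9969] 11.8333
288 3.3222402597402834 0.101Traceback (most recent call last):
  File "<stdin>", line 12, in <module>
  File "<stdin>", line 12, in <lambda>
  File "<stdin>", line 9, in q
  File "h.py", line 8, in proj
    c=vision.calibration(n); q=c["intrinsics"]@(c["attitude"].T@(np.asarray(p)-c["origin"])); return q[:2]/q[2]
ValueError: time passes only in moves, steps and waits
```

The edge gives 0.10 rad and the tool height gives 0.10–0.115 rad. The pose is steady and the grip firm, so I'm handing in.

```bash
python3 -c "
from station import manip
print(manip.sign_off())"
```

```text
the job is handed in; nothing more can be done
None
```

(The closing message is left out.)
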